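# Send the transport cases down the gravity chute to the microscope place

### The job

Send the three grey transport cases down the sloped chute to the microscope place: the wide case in the wide lane, the two slim ones behind each other in the narrow lane (either first), each with its latch end leading. Lay each case flat on the open upper part of its lane before you let go, neither dropping it nor letting it tip over onto the slope, so that it slides under the clear cover by itself and comes to rest against the stop or the case in front. Leave the bottle, the beaker, the jar and the tin standing where they are.

Things in the scene. Friction and masses are not known exactly. Their poses are not given: they have to be found in the camera images.
- chute: Frame of the gravity chute, aluminium profile, fixed to the bench, 340 mm long, 129 mm wide over the bed. Origin: on the bench under the middle of the frame; its +x points level, towards the high (loading) end, z up.
- bed: The chute's sloped bed of smooth sheet steel, fixed, 25 degrees. Origin on its surface at the upper face of the stop (a lip 32 mm high across the low end), mid-width, 35 mm above the bench. x runs UP the slope to the bed's end at x = 380 mm, y across, z square to the bed. Friction of a case on it is about 0.3 (0.25 to 0.36), so a case let go always slides down.
- narrow_lane (a point): Point on the bed's surface on the centre line of the narrow lane, 285 mm up the slope from the stop, mid-length of its open part (bed frame 285, 35.5, 0 mm). The lane is 52 mm wide between guide strips 3 mm thick and 9 mm high that run the whole length of the bed.
- wide_lane (a point): The same for the wide lane, 68 mm wide (bed frame 285, -27.5, 0 mm); one guide strip parts the two lanes.
- cover_edge (a point): Middle of the upper edge of the clear plastic cover (bed frame 190, 0, 63 mm). The cover is fixed, spans both lanes from the stop to 190 mm up the slope, parallel to the bed: underside 60 mm, top 63 mm off it, side walls down to the outer guides. Above 190 mm the bed is open.
- wide_case: The wide grey transport case, shut: a block 100 mm long (x), 60 wide (y), 42 high, upright flat sides, 260 g give or take a third. From one end (+x) a latch block stands out 10 mm (22 wide, 6 to 30 mm above the underside). Origin: centre of the underside of the 100 mm block; z up. Stands on the bench, slim_case_1 on its lid.
- wide_case_latch (a point): Middle of the outer face of the latch block, 60 mm from the case's origin along its +x and 18 mm above its underside: the end that must lead down the chute.
- slim_case_1: A slim grey transport case, shut: a block 86 mm long (x), 44 wide (y), 42 high, upright flat sides, 160 g give or take a third. From one end (+x) a latch block stands out 10 mm (22 wide, 6 to 30 mm above the underside). Origin: centre of the underside of the 86 mm block; z up. Starts on the wide case's lid, roughly along it.
- slim_case_1_latch (a point): Middle of the outer face of the latch block, 53 mm from the case's origin along its +x and 18 mm above its underside: the end that must lead down the chute.
- slim_case_2: A slim grey transport case, shut: a block 86 mm long (x), 44 wide (y), 42 high, upright flat sides, 160 g give or take a third. From one end (+x) a latch block stands out 10 mm (22 wide, 6 to 30 mm above the underside). Origin: centre of the underside of the 86 mm block; z up. Starts by itself on the bench.
- slim_case_2_latch (a point): Middle of the outer face of the latch block, 53 mm from the case's origin along its +x and 18 mm above its underside: the end that must lead down the chute.
- bottle: White plastic bottle, 42 mm diameter, 120 mm high, standing loose on the bench; leave alone. Origin: centre of its underside.
- beaker: Steel beaker, 56 mm diameter, 75 mm high, with tweezers and other thin tools standing in it up to 120 mm high; leave alone. Origin: centre of its underside.
- jar: Glass jar with metal cap, 54 mm diameter, 65 mm high, standing loose beyond the chute; leave alone. Origin: centre of its underside.
- tin: Low round aluminium tin, 40 mm diameter, 22 mm high, lying loose on the bench between the cases; leave alone. Origin: centre of its underside.

How it is judged:
At the end, for the whole second after the job is handed in: At rest and flat on the bed (0.08 rad), along their lanes (0.15 rad) and within 9 mm of the centre lines: the wide case in the wide lane, latch -4 to 8 mm from the stop; the slim ones in the narrow lane, one latch -4 to 8 mm, the other 88 to 110 mm from the stop (x of wide_case_latch in the frame of bed between -0.004 and 0.008 m and y of wide_case in the frame of bed between -0.0365 and -0.0185 m and z of wide_case in the frame of bed between -0.004 and 0.005 m and angle between the z axis of wide_case and the z axis of bed, either way round below 0.08 rad and angle between the x axis of wide_case and the x axis of bed, either way round below 0.15 rad and (((x of slim_case_1_latch in the frame of bed between -0.004 and 0.008 m and y of slim_case_1 in the frame of bed between 0.0265 and 0.0445 m and z of slim_case_1 in the frame of bed between -0.004 and 0.005 m and angle between the z axis of slim_case_1 and the z axis of bed, either way round below 0.08 rad and angle between the x axis of slim_case_1 and the x axis of bed, either way round below 0.15 rad) and (x of slim_case_2_latch in the frame of bed between 0.088 and 0.11 m and y of slim_case_2 in the frame of bed between 0.0265 and 0.0445 m and z of slim_case_2 in the frame of bed between -0.004 and 0.005 m and angle between the z axis of slim_case_2 and the z axis of bed, either way round below 0.08 rad and angle between the x axis of slim_case_2 and the x axis of bed, either way round below 0.15 rad)) or ((x of slim_case_2_latch in the frame of bed between -0.004 and 0.008 m and y of slim_case_2 in the frame of bed between 0.0265 and 0.0445 m and z of slim_case_2 in the frame of bed between -0.004 and 0.005 m and angle between the z axis of slim_case_2 and the z axis of bed, either way round below 0.08 rad and angle between the x axis of slim_case_2 and the x axis of bed, either way round below 0.15 rad) and (x of slim_case_1_latch in the frame of bed between 0.088 and 0.11 m and y of slim_case_1 in the frame of bed between 0.0265 and 0.0445 m and z of slim_case_1 in the frame of bed between -0.004 and 0.005 m and angle between the z axis of slim_case_1 and the z axis of bed, either way round below 0.08 rad and angle between the x axis of slim_case_1 and the x axis of bed, either way round below 0.15 rad))) and linear speed of each of wide_case, slim_case_1, slim_case_2 below 0.02 m/s); the robot touches nothing.
It fails at once if the fingers push or hold a case on the bed that is more than half under the cover, instead of letting it slide by itself ((contact force between wide_case and the fingers above 0.3 N and z of wide_case in the frame of bed below 0.015 m and x of wide_case in the frame of bed between 0 and 0.17 m and y of wide_case in the frame of bed between -0.07 and 0.07 m) or (contact force between slim_case_1 and the fingers above 0.3 N and z of slim_case_1 in the frame of bed below 0.015 m and x of slim_case_1 in the frame of bed between 0 and 0.17 m and y of slim_case_1 in the frame of bed between -0.07 and 0.07 m) or (contact force between slim_case_2 and the fingers above 0.3 N and z of slim_case_2 in the frame of bed below 0.015 m and x of slim_case_2 in the frame of bed between 0 and 0.17 m and y of slim_case_2 in the frame of bed between -0.07 and 0.07 m)).
It fails at once if a case tips by itself: free of the fingers and more than 0.13 rad off both level and the slope of the bed ((contact force between wide_case and the fingers below 0.05 N and angle between the z axis of wide_case and the z axis of bed, either way round above 0.13 rad and angle between wide_case's own z axis and vertical above 0.13 rad) or (contact force between slim_case_1 and the fingers below 0.05 N and angle between the z axis of slim_case_1 and the z axis of bed, either way round above 0.13 rad and angle between slim_case_1's own z axis and vertical above 0.13 rad) or (contact force between slim_case_2 and the fingers below 0.05 N and angle between the z axis of slim_case_2 and the z axis of bed, either way round above 0.13 rad and angle between slim_case_2's own z axis and vertical above 0.13 rad)).
It fails at once if a case is dropped onto the chute: in the air over it, touching nothing, more than 15 mm above the bed ((contact force between wide_case and anything else below 0.02 N and z of wide_case in the frame of bed above 0.015 m and x of wide_case in the frame of bed between -0.05 and 0.43 m and y of wide_case in the frame of bed between -0.12 and 0.12 m) or (contact force between slim_case_1 and anything else below 0.02 N and z of slim_case_1 in the frame of bed above 0.015 m and x of slim_case_1 in the frame of bed between -0.05 and 0.43 m and y of slim_case_1 in the frame of bed between -0.12 and 0.12 m) or (contact force between slim_case_2 and anything else below 0.02 N and z of slim_case_2 in the frame of bed above 0.015 m and x of slim_case_2 in the frame of bed between -0.05 and 0.43 m and y of slim_case_2 in the frame of bed between -0.12 and 0.12 m)).
It fails at once if the bottle, beaker, jar or tin is moved more than 25 mm or tipped (distance of any of bottle, beaker, jar, tin from where it was at the start of the episode above 0.025 m or angle between any of bottle, beaker, jar, tin's own z axis and vertical above 0.3 rad).
It also fails if it takes over 70 s, if anything falls off the work surface, if the arm or the gripper's body presses on something with over 40 N, if the wrist force passes 120 N, or if a joint passes its speed limit or range.

### The arm

A 6-joint arm with a two-finger parallel gripper is mounted at the origin on the work surface. World frame = base frame: x ahead of the robot, y to its left, z up, the work surface at z = 0. Lengths are in m, angles in rad, forces in N, time in s.
With the tool pointing down it reaches from about 0.4 to 0.825 m from the base axis. Payload 7 kg.
Tool frame: the origin (TCP) lies at the very end of the fingers, on their centre line; the grasp point (between the pads) lies 19 mm behind it; z points along the fingers, y is the direction in which the jaws open and shut (so a half turn about z gives the same grasp; the last joint's range is limited). The gripper opens to 88 mm and grips with 3 to 60 N. Pads are 19 mm wide; open, the fingers measure 130 mm over their backs; the gripper's body (78 mm by 193 mm) begins 47 mm behind the grasp point.
Start: joints at [1.433, 0.359, 0.012, 0, -1.224, -0.288], TCP at [0.279, 0.615, 0.227] pointing down, gripper open.
Joint ranges: [-3.07, 3.07], [-1.43, 2.12], [-1.02, 1.25], [-3.03, 1.67], [-3.05, -0], [-3.03, 3.03]. Speed limits (rad/s): [2.39, 2.39, 3.01, 3.14, 3.14, 3.14].

### API

Orientations are given as a unit quaternion [x, y, z, w].
In Python, from plant import * gives the robot as it stands. Calls block until the motion is done:
- move_ptp(position, orientation): joint-space move of the TCP to a pose.
- move_straight(position, rate=0.15, orientation=None, threshold=None): straight line of the TCP; orientation=None keeps the orientation; rate is the mean speed in m/s. With threshold (N) it stops when the force on the tool has changed by that much, and returns True; else False.
- set_joints(angles): joint-space move.
- move_gripper(opening): finger opening in m; the grip force is fixed at half the most; returns when the fingers have stopped.
- wait(seconds).
- solve_ik(position, orientation): joint angles nearest the present ones, or None.
- read_camera(name): name is "side" or "top" or "wrist"; returns the picture (384x512x3 uint8, blue, green, red); there is no depth.
- camera_params(name): a dict with "fov_y" (degrees; the focal length in pixels is half the picture's height over the tangent of half this angle, whatever the lens; pixels are square), "cx", "cy" (the principal point, pixels), "position" and "attitude" of the camera in the world. Camera axes: x right, y down, z forward; pixel columns grow to the right and rows downward; lengths in m; the calibration is good to about 2 mm. A picture is of the moment at which its call begins: read the wrist's pose just before it. camera_params takes no time and is no camera call; for the wrist camera it gives the pose at the moment of the call.
A pose or a line that the arm cannot do raises IKError and nothing moves.
- close_job(): hands the job in, once; it reports no verdict.
Readings, each from a call of its own:
- read_clock(): time.
- read_joints(): joint angles.
- read_joint_velocities(): joint speeds.
- read_joint_torque(): joint torques, N m.
- read_tcp_pos(): TCP position.
- read_tool_rot(): TCP orientation.
- read_force(): force on the tool from outside, world axes, zero at the start.
- read_ft_torque(): the same for the moment, N m.
- read_width(): finger opening in m.
Only numpy, scipy, OpenCV 4.12 (cv2) and the standard library are available. Lean on these libraries where they do the work, as an engineer would, in place of code of your own. Each camera call takes 0.05 s, during which the arm holds its last target. There are 200 camera calls.

## Working session

There is one attempt and no reset: what is moved stays moved. The work goes in short steps, each a Python script; the robot and the scene stay as the last script left them, time stands still between calls to the robot, and variables do not carry over. Pictures are saved under pics/ and viewed, about 8 in all and at most 12, crops included, and the job is handed in when it is done.

```bash
ls; mkdir -p pics; python3 - <<'E'
from plant import *
import cv2
for n in("top","side"):
    cv2.imwrite(f"pics/{n}0.png",cv2.resize(read_camera(n),None,fx=1.56,fy=1.56,interpolation=cv2.INTER_CUBIC)); print(n,camera_params(n))
print(camera_params("wrist"),read_clock(),read_tool_rot())
E
```

```text
pics
top {'fov_y': 43.389661567467954, 'cx': 245.68071818529936, 'cy': 186.18327713020668, 'position': array([0.40590352, 0.09411302, 1.2260731 ]), 'attitude': array([-0.69603819,  0.71545799, -0.04549148,  0.03976467])}
side {'fov_y': 56.63350016579358, 'cx': 259.4595955291617, 'cy': 193.04346960332123, 'position': array([0.19767232, 0.47916777, 0.73340906]), 'attitude': array([-0.34081653,  0.87175322, -0.32849649,  0.12641388])}
{'fov_y': 59.5014865964058, 'cx': 254.07734321868372, 'cy': 195.3553375272506, 'position': array([0.35173211, 0.58194718, 0.38382069]), 'attitude': array([-0.53607848,  0.83084756,  0.12504396, -0.08170804])} 0.1 [ 9.77412891e-01 -2.11337482e-01 -9.55676907e-05  7.06653052e-04]
```

View pics/top0.png

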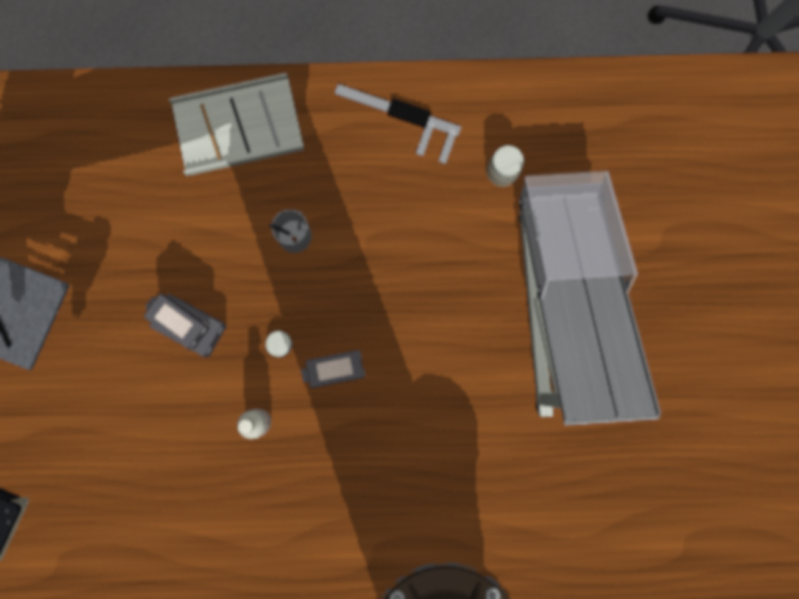

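View pics/side0.png

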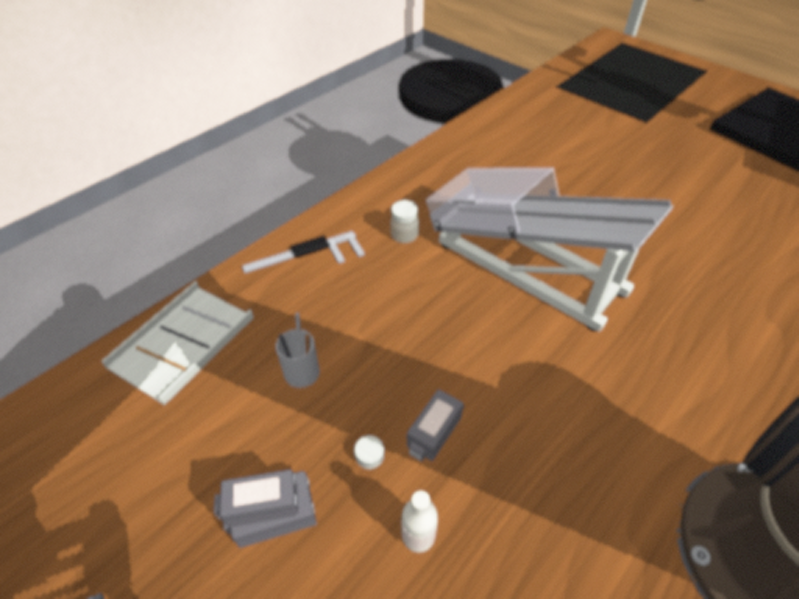

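The top view (1.56x) shows the stack at (185,325), slim 2 at (335,369), the tin at (278,344), the bottle at (254,424) and the beaker at (291,230). The chute is on the right: its high end is near the robot at (565–659,420), and the narrow lane is on the right. Next I need enlarged crops for the corners and latches.

```bash
python3 - <<'E'
from plant import *
import cv2,numpy as np
t=read_camera("top");s=read_camera("side");w=read_camera("wrist")
cv2.imwrite("raw_t.png",t);cv2.imwrite("raw_s.png",s)
R=lambda a,x0,y0,x1,y1,f:cv2.resize(a[y0:y1,x0:x1],None,fx=f,fy=f,interpolation=cv2.INTER_CUBIC)
# A: top cases x 85..245,y 170..270 x5 =800x500 ; B: chute top x 325..435,y100..280 ; side chute
cv2.imwrite("pics/A.png",np.vstack([R(t,85,180,245,255,5)[:, :800],np.zeros((5,800,3),np.uint8),cv2.resize(s[240:355,130:310],(340,217),interpolation=cv2.INTER_CUBIC) if 0 else np.hstack([R(s,130,245,310,355,2),np.zeros((220,440,3),np.uint8)])]))
b=R(t,325,100,435,280,3.3);c=R(s,265,95,440,215,2.6)
h=max(b.shape[0],c.shape[0]);p=lambda a:cv2.copyMakeBorder(a,0,h-a.shape[0],0,0,cv2.BORDER_CONSTANT)
B=np.hstack([p(b),p(c)]);print(B.shape,b.shape);cv2.imwrite("pics/B.png",B[:, :])
cv2.imwrite("pics/W.png",cv2.resize(w,None,fx=1.5,fy=1.5))
E
```

```text
(594, 818, 3) (594, 363, 3)
```

View pics/A.png

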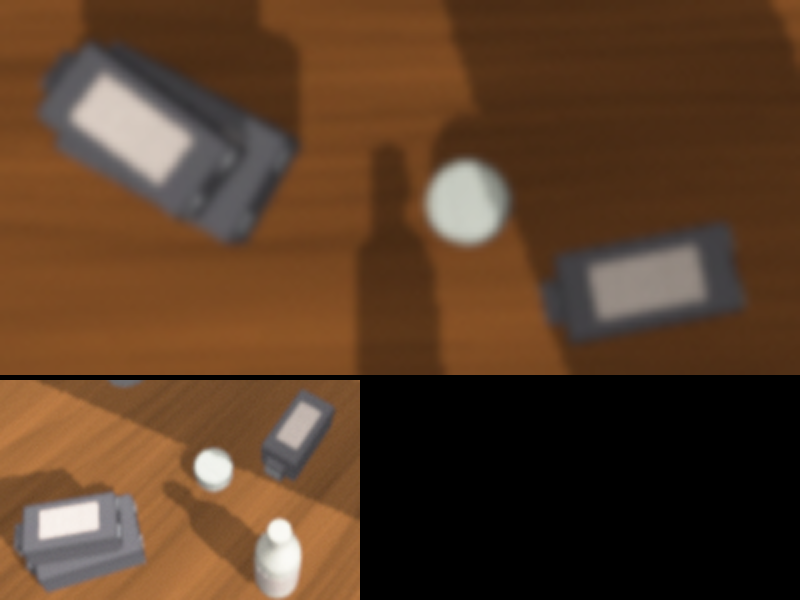

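View pics/B.png

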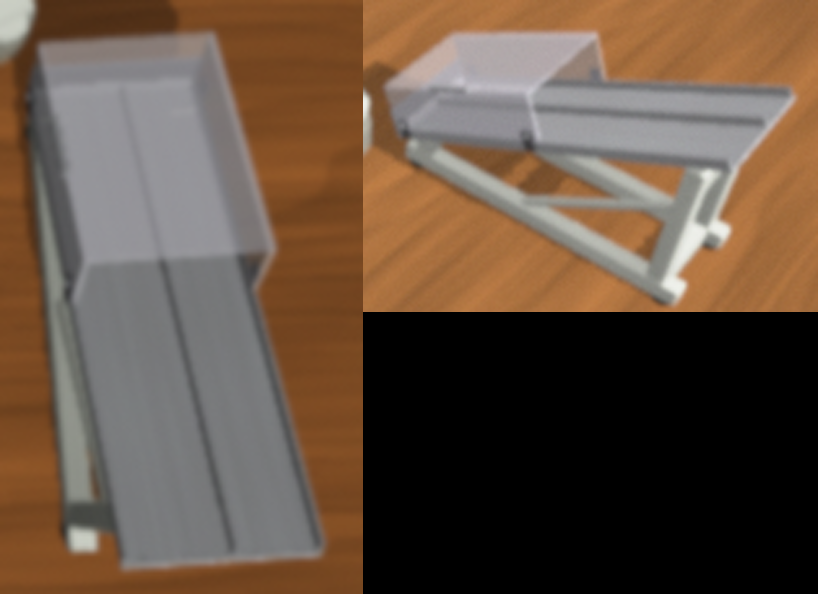

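A: slim 2's latch is at its left end (553,300). The upper case's latch is at the upper left (55,75) and its hinges are on the right. The wide case's latch is not seen clearly. B: I can read the bed end corners (122,564) and (322,549), the divider end (232,548) and the cover corners, so I'll fit the chute pose.

```bash
cat > h.py <<'E'
from plant import *
import cv2,numpy as np
from scipy.spatial.transform import Rotation as R
from scipy.optimize import least_squares
def proj(P,c):
    q=R.from_quat(c["attitude"]).inv().apply(np.atleast_2d(P)-c["position"]); f=192/np.tan(np.radians(c["fov_y"]/2))
    return np.c_[c["cx"]+f*q[:,0]/q[:,2],c["cy"]+f*q[:,1]/q[:,2]]
def ray(uv,z,c):
    uv=np.atleast_2d(uv); f=192/np.tan(np.radians(c["fov_y"]/2))
    d=R.from_quat(c["attitude"]).apply(np.c_[(uv[:,0]-c["cx"])/f,(uv[:,1]-c["cy"])/f,np.ones(len(uv))])
    return c["position"]+d*((z-c["position"][2])/d[:,2])[:,None]
def bedpose(p): # p: x,y of chute low end bed origin, yaw of bed x
    return np.r_[p[0],p[1],.035], R.from_euler("z",p[2])*R.from_euler("y",-25,degrees=True)
E
python3 - <<'E'
from h import *
ct,cs=camera_params("top"),camera_params("side")
T=[((380,-64.5,5),122,564),((380,64.5,9),322,549),((380,8,9),232,548),((190,-64.5,63),90,262),((190,64.5,63),275,248),((190,-64.5,5),75,300),((190,64.5,9),258,288),((0,-64.5,63),38,42),((0,64.5,63),213,33)]
S=[((380,64.5,9),795,93),((380,-64.5,5),732,168),((190,-64.5,63),530,92),((190,-64.5,5),537,143),((190,64.5,63),598,33),((0,-64.5,63),388,87),((0,64.5,63),457,33)]
P1=np.array([t[0] for t in T])/1e3;u1=np.array([[325+t[1]/3.3,100+t[2]/3.3] for t in T])
P2=np.array([t[0] for t in S])/1e3;u2=np.array([[265+(t[1]-363)/2.6,95+t[2]/2.6] for t in S])
def res(p):
    o,r=bedpose(p); return np.r_[(proj(o+r.apply(P1),ct)-u1).ravel(),(proj(o+r.apply(P2),cs)-u2).ravel()]
s=least_squares(res,[.6,-.1,3.1],loss="soft_l1");print(s.x,s.fun.reshape(-1,2).round(1).tolist())
o,r=bedpose(s.x)
for q in((380,0,0),(285,35.5,0),(285,-27.5,0)):print(o+r.apply(np.array(q)/1e3))
A=lambda pts,z:ray([[85+u/5,180+v/5] for u,v in pts],z,ct).round(4).tolist()
print("slim2 top corners",A([(556,252),(572,342),(745,308),(728,225)],.042),"latch",A([(548,300)],.03))
print("slim1 top (left,bottom,right,top)",A([(42,110),(190,220),(245,140),(92,42)],.084),A([(50,75)],.072))
print("wide right end",A([(240,242),(298,150)],.042),"left bot",A([(60,145)],.042))
print("tin,",A([(467,202)],.022),"bottle/beaker",ray([[254/1.56,424/1.56]],.12,ct),ray([[291/1.56,230/1.56]],.075,ct))
print(read_clock(),read_joints())
E
```

```text
[ 0.69002242 -0.20910265  3.17064724] [[-0.3, -0.8], [0.7, -0.5], [1.2, 1.3], [-1.3, -0.2], [0.7, 0.8], [-1.0, 1.9], [-0.4, 1.5], [1.1, 0.4], [1.2, 0.3], [-0.9, -1.7], [-1.2, -0.7], [-1.2, 0.7], [1.1, 1.3], [-0.1, 0.0], [-1.4, -0.6], [-0.8, -0.0]]
[ 0.34577081 -0.21910755  0.19559494]
[ 0.432865   -0.25209134  0.1554462 ]
[ 0.43103482 -0.18911793  0.1554462 ]
slim2 top corners [[0.4438, 0.2064, 0.042], [0.4, 0.1993, 0.042], [0.4141, 0.1148, 0.042], [0.4547, 0.1221, 0.042]] latch [[0.4208, 0.2118, 0.03]]
slim1 top (left,bottom,right,top) [[0.5163, 0.4447, 0.084], [0.4623, 0.3745, 0.084], [0.4994, 0.3487, 0.084], [0.5481, 0.4213, 0.084]] [[0.5342, 0.4447, 0.072]]
wide right end [[0.453, 0.3605, 0.042], [0.4972, 0.3321, 0.042]] left bot [[0.5028, 0.4486, 0.042]]
tin, [[0.4705, 0.2521, 0.022]] bottle/beaker [[0.35031266 0.27569824 0.12      ]] [[0.64379121 0.2235137  0.075     ]]
0.25 [ 1.43310805e+00  3.59007773e-01  1.15401068e-02 -1.11279146e-04
 -1.22410570e+00 -2.88082131e-01]
```

View pics/W.png

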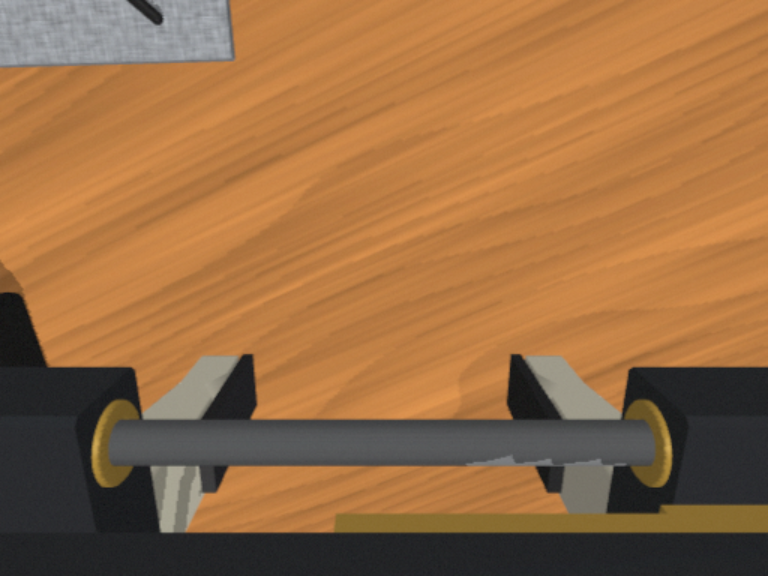

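The wrist view shows only bench and fingers. The measured sizes check out: slim 1 comes to 88x45 mm, slim 2 to 85x43 mm, and the chute fit is within 2 px. Next I check IK for the grasp and placing poses.

```bash
cat >> h.py <<'E'
BED=[0.69002242,-0.20910265,3.17064724]
def tool(co,cr,var,d=0,gz=.031,gx=0,up=0):
    """TCP pose gripping case (origin co, rot cr); var 0/1 half turn, d tilt deg about case y, gz grip height; up: back off along case z"""
    flip=R.from_euler("x",180,degrees=True) if var==0 else R.from_euler("y",180,degrees=True)
    r=cr*R.from_euler("y",d,degrees=True)*flip
    p=co+cr.apply([gx,0,gz+up])+r.apply([0,0,.019])
    return p,r.as_quat()
def bench(x,y,yaw,z=0): return np.array([x,y,z]),R.from_euler("z",yaw,degrees=True)
def lane(x,y,z=0):
    o,r=bedpose(BED); return o+r.apply([x,y,z]), r*R.from_euler("z",180,degrees=True)
E
python3 - <<'E'
from h import *
f=lambda q:None if q is None else np.round(q,2).tolist()
C={"s1":bench(.5065,.3973,54.2,.042),"s2":bench(.428,.161,98.4),"w":bench(.487,.387,57),"N":lane(.265,.0355),"W":lane(.265,-.0275)}
for v in(0,1):
  for d in(0,25,-25):
    for k,c in C.items():
      print(v,d,k,*[f(solve_ik(*tool(*c,v,d,up=u))) for u in(0,.1)])
E
```

```text
0 0 s1 [0.97, 0.46, -0.26, 0.0, -0.85, 1.55] [0.97, 0.36, -0.16, 0.0, -1.05, 1.55]
0 0 s2 [0.79, 0.27, -0.72, 0.0, -0.58, 2.5] [0.79, 0.11, -0.61, 0.0, -0.85, 2.5]
0 0 w [0.98, 0.48, -0.35, 0.0, -0.74, 1.58] [0.98, 0.37, -0.26, 0.0, -0.95, 1.58]
0 0 N [-0.09, 0.42, -0.17, 0.05, -1.42, 1.67] [-0.08, 0.41, 0.04, 0.05, -1.63, 1.67]
0 0 W [0.01, 0.38, -0.2, 0.01, -1.42, 1.58] [0.01, 0.38, 0.0, 0.01, -1.64, 1.58]
0 25 s1 [0.96, 0.69, 0.1, -0.01, -1.41, 1.56] [0.96, 0.61, 0.19, -0.01, -1.58, 1.55]
0 25 s2 [1.01, 0.39, -0.78, 0.4, -0.78, 1.94] [1.02, 0.24, -0.66, 0.32, -1.03, 2.05]
0 25 w [0.99, 0.71, -0.0, 0.0, -1.3, 1.58] [0.99, 0.61, 0.07, 0.0, -1.47, 1.58]
0 25 N [-0.07, 0.67, 0.03, 0.08, -1.8, 1.65] [-0.06, 0.66, 0.23, 0.08, -2.01, 1.66]
0 25 W [0.02, 0.64, 0.0, 0.01, -1.81, 1.58] [0.02, 0.63, 0.2, 0.01, -2.02, 1.58]
0 -25 s1 [0.97, 0.31, -0.65, 0.07, -0.17, 1.48] [0.97, 0.17, -0.53, 0.03, -0.44, 1.52]
0 -25 s2 [0.37, 0.31, -0.5, -0.64, -0.76, -2.9] None
0 -25 w [0.98, 0.36, -0.67, -0.06, -0.1, 1.64] [0.98, 0.2, -0.6, -0.02, -0.34, 1.6]
0 -25 N [-0.12, 0.18, -0.41, 0.0, -0.98, 1.72] [-
[... 700 characters left out ...]
, -1.03, -1.09]
1 25 w [0.99, 0.71, -0.0, 0.0, -1.3, -1.56] [0.99, 0.61, 0.07, 0.0, -1.47, -1.56]
1 25 N [-0.07, 0.67, 0.03, 0.08, -1.8, -1.49] [-0.06, 0.66, 0.23, 0.08, -2.01, -1.48]
1 25 W [0.02, 0.64, 0.0, 0.01, -1.81, -1.56] [0.02, 0.63, 0.2, 0.01, -2.02, -1.56]
1 -25 s1 [0.97, 0.31, -0.65, 0.07, -0.17, -1.66] [0.97, 0.17, -0.53, 0.03, -0.44, -1.62]
1 -25 s2 [0.37, 0.31, -0.5, -0.64, -0.76, 0.24] [0.4, 0.14, -0.44, -0.53, -0.94, 0.06]
1 -25 w [0.98, 0.36, -0.67, -0.06, -0.1, -1.5] [0.98, 0.2, -0.6, -0.02, -0.34, -1.54]
1 -25 N [-0.12, 0.18, -0.41, 0.0, -0.98, -1.42] [-0.11, 0.16, -0.2, 0.0, -1.2, -1.43]
1 -25 W [0.01, 0.13, -0.47, 0.0, -0.97, -1.55] [0.01, 0.12, -0.26, 0.0, -1.19, -1.55]
```

```bash
cat >> h.py <<'E'
def outline(img,cam,co,cr,L,W,H=.042,s=1):
    for z in(0,H):
        P=co+cr.apply([[L/2,W/2,z],[L/2,-W/2,z],[-L/2,-W/2,z],[-L/2,W/2,z]])
        cv2.polylines(img,[(proj(P,cam)*s).astype(int)],True,(0,255,0) if z else (0,0,255),1)
    cv2.circle(img,tuple((proj(co+cr.apply([L/2+.01,0,.03]),cam)[0]*s).astype(int)),4,(0,255,255),1)
E
python3 - <<'E'
from h import *
s1=bench(.5065,.3973,54.2,.042)
move_ptp(*tool(*s1,1,up=.12))
c=camera_params("wrist");w=cv2.resize(read_camera("wrist"),None,fx=1.5,fy=1.5)
outline(w,c,*s1,.086,.044,s=1.5)
cv2.imwrite("pics/w1.png",w);print(read_clock(),read_tcp_pos())
E
```

```text
1.5167 [0.5061604  0.39818986 0.1742684 ]
```

View pics/w1.png

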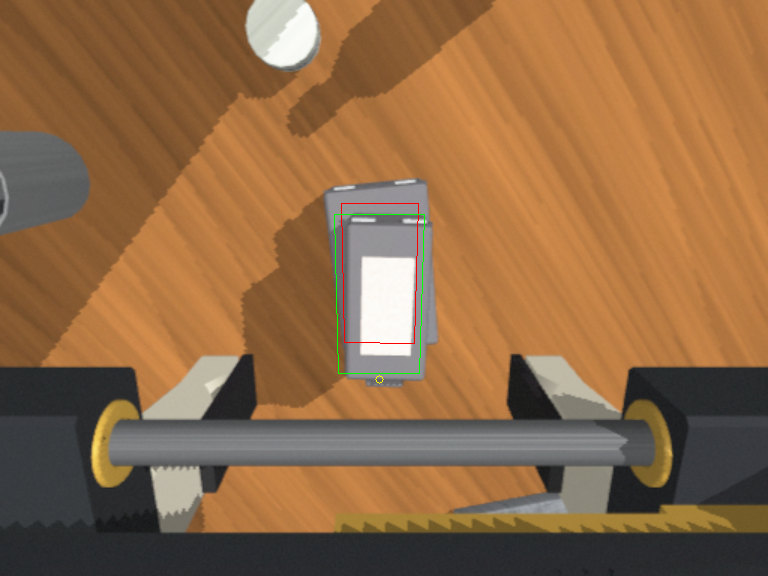

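The wrist view confirms slim 1's latch at the near end (385,382), about 3 mm off my estimate. The wide case's hinges are at the top (375,186), so its latch is at the other end. I'll correct the pose and grasp.

```bash
python3 - <<'E'
from h import *
c=camera_params("wrist")
q=ray(np.array([[345,224],[431,223],[424,378],[347,378]])/1.5,.084,c)
back,front=(q[0]+q[1])/2,(q[2]+q[3])/2;d=front-back;yaw=np.degrees(np.arctan2(d[1],d[0]));m=(front+back)/2
print(np.linalg.norm(d),np.linalg.norm(q[0]-q[1]),m,yaw)
x=ray(np.array([[328,192],[427,182],[438,342]])/1.5,.042,c);print("wide",x,np.linalg.norm(x[0]-x[1]))
assert abs(m[0]-.5065)<.008 and abs(m[1]-.3973)<.008 and abs(yaw-54)<6
s1=bench(m[0],m[1],yaw,.042)
p,o=tool(*s1,1,up=.12); move_straight(p,.15,o)
print(move_straight(tool(*s1,1)[0],.12,threshold=8), read_tcp_pos())
move_gripper(.03);print(read_width(),read_force())
move_straight(tool(*s1,1,up=.19)[0],.2);print(read_width(),read_force(),read_clock())
c=camera_params("top")
cv2.imwrite("raw2.png",read_camera("top"))
w=read_camera("wrist");cv2.imwrite("raww2.png",w)
E
```

```text
0.08442132951366665 0.042545322916543934 [0.50531584 0.40274721 0.084     ] 53.72985103929223
wide [[0.50120649 0.34020448 0.042     ]
 [0.452371   0.36830293 0.042     ]
 [0.501403   0.45310106 0.042     ]] 0.056342057572541654
False [0.50572019 0.40319793 0.05482785]
0.044064716303887676 [-0.13057182  0.39542237 -0.59463124]
0.04408201950626867 [-0.98661453  0.30421754 -2.18076684] 4.7917
```

```bash
python3 - <<'E'
from h import *
move_ptp(*tool(*lane(.265,.0355),1,up=.12))
move_straight(tool(*lane(.265,.0355),1,up=.05)[0],.15)
c=camera_params("wrist");w=cv2.resize(read_camera("wrist"),None,fx=1.5,fy=1.5)
o,r=bedpose(BED)
for y in(-64.5,-61.5,6.5,9.5,61.5,64.5):
    for z in (0,9) :
        p=(proj(o+r.apply(np.array([[380,y,z],[300,y,z]])/1e3),c)*1.5).astype(int);cv2.line(w,p[0].tolist(),p[1].tolist(),(0,0,255) if z==0 else (0,255,0),1)
p=(proj(o+r.apply(np.array([[380,-64.5,0],[380,64.5,0]])/1e3),c)*1.5).astype(int);cv2.line(w,p[0].tolist(),p[1].tolist(),(0,255,255),1)
cv2.imwrite("pics/w2.png",w);print(read_clock(),read_tcp_pos(),read_width())
E
```

```text
7.8833 [ 0.47830025 -0.25089654  0.20425116] 0.04391887523877628
```

View pics/w2.png

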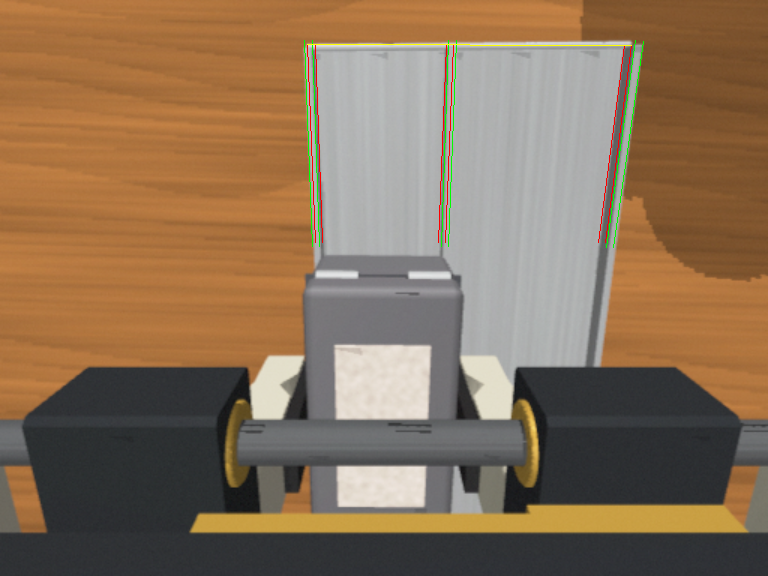

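The bed edges in the wrist view fall on the fitted lines within 1–2 px (bed end at v≈43, guides at u≈308 and 642). I lower, with a contact check.

```bash
cat >> h.py <<'E'
def tcpbed():
    o,r=bedpose(BED); return (r.inv().apply(np.array(read_tcp_pos())-o)*1e3).round(1)
def lower(L,n=-.006,gx=0):
    hit=move_straight(tool(*L,1,up=n,gx=gx)[0],.03,threshold=4)
    b=tcpbed();print("hit",hit,"tcp in bed mm",b,"F",np.round(read_force(),1),"t",read_clock())
    return hit and abs(b[2]-12)<3.5
E
python3 - <<'E'
from h import *
L=lane(.265,.0355)
move_straight(tool(*L,1,up=.012)[0],.1)
if lower(L):
    move_gripper(.085); move_straight(tool(*L,1,up=.12)[0],.2); print("released",read_clock())
    cv2.imwrite("pics/t2.png",cv2.resize(np.hstack([read_camera("top")[90:290,320:440],read_camera("side")[90:290,260:450]]),None,fx=2.5,fy=2.5,interpolation=cv2.INTER_CUBIC))
E
```

```text
hit True tcp in bed mm [264.7  35.6  12.5] F [ 1.4 -0.3  1.8] t 8.8583
released 10.475
```

```bash
python3 - <<'E'
from h import *
s=bench(.428,.161,98.4)
move_ptp(*tool(*s,1,up=.2)); move_straight(tool(*s,1,up=.12)[0],.2)
c=camera_params("wrist");w=cv2.resize(read_camera("wrist"),None,fx=1.5,fy=1.5)
outline(w,c,*s,.086,.044,s=1.5)
t=cv2.imread("pics/t2.png");print(t.shape,read_clock(),read_tcp_pos())
# side by side, each reduced
cv2.imwrite("pics/c1.png",np.hstack([w[150:450,250:520],cv2.resize(t,(465,300),interpolation=cv2.INTER_AREA)]))
E
```

```text
(500, 775, 3) 12.7333 [0.42905511 0.16123885 0.13304856]
```

View pics/c1.png

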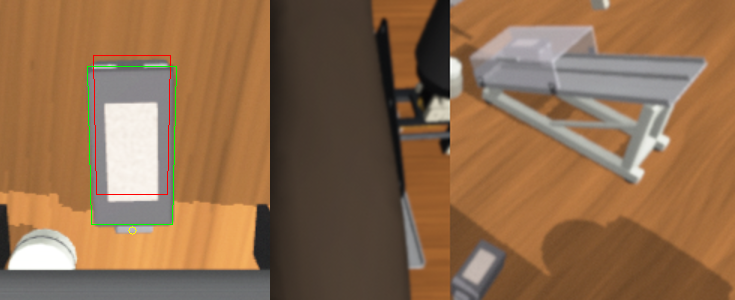

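The wrist crop shows the slim 2 outline matching, with the latch at (132,229). The side crop shows slim 1 under the cover at the stop. Grasp and place slim 2.

```bash
python3 - <<'E'
from h import *
s=bench(.428,.161,98.4)
print(move_straight(tool(*s,1)[0],.12,threshold=8)); move_gripper(.03);print(read_width())
move_straight(tool(*s,1,up=.2)[0],.2);print(read_width(),read_force())
L=lane(.265,.0355)
assert abs(read_width()-.044)<.002
move_ptp(*tool(*L,1,up=.12)); move_straight(tool(*L,1,up=.012)[0],.15)
if lower(L):
    move_gripper(.085); move_straight(tool(*L,1,up=.12)[0],.2); print("released",read_clock())
    wd=bench(.5018,.3976,60)
    move_ptp(*tool(*wd,1,up=.2)); move_straight(tool(*wd,1,up=.12)[0],.2)
    c=camera_params("wrist");w=cv2.resize(read_camera("wrist"),None,fx=1.5,fy=1.5)
    outline(w,c,*wd,.1,.06,s=1.5)
    f=lambda a:cv2.resize(a,None,fx=2,fy=2,interpolation=cv2.INTER_CUBIC)
    a=f(read_camera("side")[90:240,265:440]);
    cv2.imwrite("pics/c2.png",np.hstack([w[150:450,230:540],a]));print(read_clock(),read_tcp_pos())
E
```

```text
False
0.0438355414293964
0.043955783781027026 [ 0.49576622 -0.59994247 -2.37777239]
hit True tcp in bed mm [264.6  35.7  12.6] F [ 0.6 -0.7  1.2] t 18.6333
released 20.25
23.2167 [0.50280371 0.39829762 0.13383995]
```

View pics/c2.png

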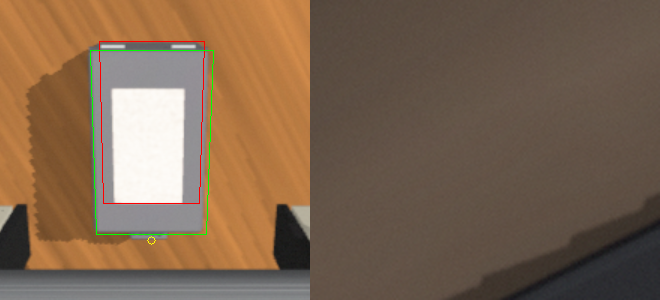

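The wide case's outline matches within about 1–2 mm, with the latch at the near end (150,236). The side view is blocked by the arm. Grasp and place it in the wide lane.

```bash
python3 - <<'E'
from h import *
s=bench(.5022,.3976,60)
print(move_straight(tool(*s,1)[0],.12,threshold=8)); move_gripper(.045);print(read_width())
move_straight(tool(*s,1,up=.2)[0],.2);print(read_width(),read_force())
assert abs(read_width()-.06)<.002
L=lane(.27,-.0275)
move_ptp(*tool(*L,1,up=.12))
t=read_camera("side"); move_straight(tool(*L,1,up=.012)[0],.15)
if lower(L):
    move_gripper(.086); move_straight(tool(*L,1,up=.13)[0],.2); print("released",read_clock())
    move_ptp(*tool(*bench(.5018,.3976,60),1,up=.25)); set_joints([1.433,.2,.012,0,-1.224,-.288])
    c=camera_params("top");a=read_camera("top");b=read_camera("side");print(read_clock())
    f=lambda a,k:cv2.resize(a,None,fx=k,fy=k,interpolation=cv2.INTER_CUBIC)
    A=f(a[100:280,325:435],3.3);B=f(b[95:215,265:440],2.4);h=A.shape[0]
    C=f(a[130:290,90:235],2.1)
    col=np.vstack([B,np.zeros((h-B.shape[0],B.shape[1],3),np.uint8)]);C=C[:h-B.shape[0]];col[B.shape[0]:B.shape[0]+C.shape[0],:C.shape[1]]=C
    cv2.imwrite("pics/end.png",np.hstack([A,col]))
E
```

```text
False
0.059913532267662634
0.060142683168282196 [ 0.16916475  0.26398115 -3.79565421]
hit True tcp in bed mm [269.6 -27.5  12.6] F [ 1.4 -0.6  2.4] t 29.525
released 31.0
34.3833
```

View pics/end.png

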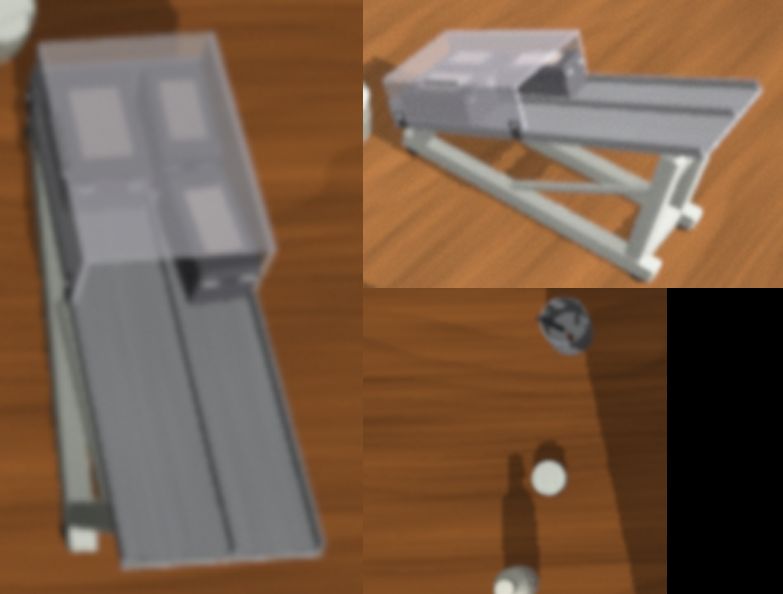

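All three cases are under the cover, and bottle, beaker, tin and jar stand in place. I check the rest positions numerically against the readings: slim rear bottom edge ≈(228,296), wide rear top edge ≈(113,186).

```bash
python3 - <<'E'
from h import *
c=camera_params("top");o,r=bedpose(BED)
for n,y,z,xs in(("slim rear bottom",35.5,0,(192,200,206)),("slim rear top",35.5,42,(192,206)),("slim label gap (front top rear edge)",35.5,42,(96,)),("wide rear top",-27.5,42,(110,118))):
    for x in xs:
        p=proj(o+r.apply(np.array([x,y,z])/1e3),c)[0];print(n,x,((p-[325,100])*3.3).round(0))
E
```

```text
slim rear bottom 192 [213. 304.]
slim rear bottom 200 [215. 314.]
slim rear bottom 206 [217. 322.]
slim rear top 192 [227. 272.]
slim rear top 206 [232. 290.]
slim label gap (front top rear edge) 96 [198. 159.]
wide rear top 110 [114. 180.]
wide rear top 118 [116. 189.]
```

```bash
python3 -c "
from plant import *
print(read_clock(),read_width());close_job()"
```

```text
34.3833 0.0858466594885862
the job is handed in; nothing more can be done
```

All three cases went down the chute, latch ends leading, and the job was handed in at 34.4 s of the 70 s allowed. `close_job()` gives no verdict, so what follows comes from my own checks.

- **Order and placing:** I placed slim 1, then slim 2, in the narrow lane, and the wide case in the wide lane. Each was lowered flat until it touched the bed. At contact the fingertips were within 0.2 mm of the lane centre line and at the expected height. I then opened the fingers and the case slid down by itself.
- **Final pictures:** The wide case is at the stop, the two slim cases lie one behind the other, and all are straight in their lanes. The bottle, beaker, jar and tin look undisturbed. I judged that by eye and did not measure it.
- **Rest positions:** The rear edges appear within about 10 px (about 8 mm) of where they should be in the enlarged top view. About half of that matches the known bias of my chute fit there. Through the clear cover I could not check the wide case's stop distance more finely than about 5 mm.
- **Failed or blocked checks:** No check failed. The arm blocked two of the in-between pictures: the top view after slim 1 and the side view after slim 2.

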